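# Stand up the lot card and hold a spring clip open around its edge

### The job

The lot-card stand on the packing bench has fallen over: stand it upright on the bench again and let go of it. Then pick up the orange spring clip by its handles, squeezing it wide open, and hold it level with its gaping jaws well around one of the card's two upright side edges, one jaw on each side and not touching the card, so that a colleague can slip a label in. Finish while still holding the clip open there, off the bench, with the card standing; leave the label roll, the scanner and the blue tote alone.

Things in the scene. Friction and masses are not known exactly. Their poses are not given: they have to be found in the camera images.
- card_stand: Loose card stand, about 0.3 kg; origin at the centre of the underside of its blue foot. Foot 90 mm (its x) by 80 mm (y) by 10 mm high; on it a blue socket 30 x 66 x 8 mm; in that a rigid white card 5 mm thick (x), 60 mm wide (y), from 18 to 105 mm above the underside. z axis: from foot to card top. Centre of mass about 22 mm above the underside: it rights itself when leaning under about 60 degrees.
- card_mid (a point): Centre of the white card, 61.5 mm above the underside of the stand's foot; axes as card_stand. At the start the stand lies on its +x face: its z axis points away from the robot (within 30 degrees) and 24 degrees below level, and it rests on the card's top edge and on the foot's edge (45 mm from the origin along x, 10 mm along z). The card's middle is then about 20 mm above the bench.
- edge_left (a point): Middle of the card's side edge (upright when the stand stands) on the stand's +y side, 61.5 mm above the underside of the foot; axes as card_stand.
- edge_right (a point): Middle of the card's side edge (upright when the stand stands) on the stand's -y side, 61.5 mm above the underside of the foot; axes as card_stand.
- clip: Loose orange spring clip, about 0.07 kg, lying on its side, 30 mm high and 101 mm long; works like a clothes peg, the pin upright. Origin on the pin's axis at the underside; x axis towards the jaws, z up. Shut, the handles are 50 mm wide over their ends and the jaws 5 mm apart; squeezed to the stop the handles are parallel, 28 mm wide over their outer faces, the jaws gaping about 26 mm at the tips.
- clip_center (a point): Point on the clip's pin, half-way up its 30 mm height; axes as clip. The jaw tips end 50 mm from it along +x, the gap between the jaws is free from 10 mm on; the handles end 51 mm from it along -x. The clip is symmetric about its x-z plane.
- clip_handles (a point): Point midway between the clip's handles where they are squeezed, 34 mm from clip_center along its -x, half-way up; axes as clip. The spring pushes back on each handle with about 4 N when shut and 8 N at the stop.
- jaw_left (a joint): Opening angle of the clip's +y jaw about the pin: 0 shut, 0.22 rad wide open at the stop. It springs shut when the handles are released. Both jaws open alike.
- jaw_right (a joint): Opening angle of the clip's -y jaw, the same as the other: 0 shut, 0.22 rad wide open.
- label_roll: Bystander: white roll of labels standing on end, 96 mm across, 60 mm high; origin at the centre of its underside.
- scanner: Bystander: black pistol-shaped hand scanner lying on its side, head 75 x 115 mm and 52 mm high, grey handle to 130 mm along its -x; origin under the centre of the head.
- tote: Bystander: blue open tote 100 x 150 x 45 mm; origin at the centre of its underside.
There are look-alikes about, which are no part of the job. Of the things that look like the clip, the smaller one is meant.

How it is judged:
By the outcome, as a careful person would: the job done as asked, in the order asked, and still so for the second after the job is handed in, while the arm keeps its last pose, push and grip.
It also fails if it takes over 61 s, if anything falls off the work surface, if the arm or the gripper's body presses on something with over 40 N, if the wrist force passes 120 N, or if a joint passes its speed limit or range.

### The arm

A 6-joint arm with a two-finger parallel gripper is mounted at the origin on the work surface. World frame = base frame: x ahead of the robot, y to its left, z up, the work surface at z = 0. Lengths are in m, angles in rad, forces in N, time in s.
With the tool pointing down it reaches from about 0.25 to 0.8 m from the base axis. Payload 8.5 kg.
Tool frame: the origin (TCP) lies on the centre line of the jaws, within the pads' length; the fingertips stand 14 mm ahead of it and the grasp point (between the pads) lies 5 mm behind it; z points along the fingers, y is the line along which they close (so a half turn about z gives the same grasp; the last joint's range is limited). The gripper opens to 85 mm and grips with 20 to 120 N. Pads are 22 mm wide; open, the fingers measure 114 mm over their backs; the gripper's body (76 mm by 85 mm) begins 54 mm behind the grasp point. The pads swing forward as they close: fully open they stand 13 mm farther back than shut.
Start: joints at [1.147, 0.238, -0.013, 1.319, 0, 1.571], TCP at [0.216, 0.479, 0.212] pointing down, gripper open.
Joint ranges: [-2.66, 2.66], [-1.03, 1.9], [-1.14, 1.46], [-1.82, 2.27], [-1.45, 1.34], [-3.14, 3.14]. Speed limits (rad/s): [2.22, 2.22, 2.79, 3.14, 3.14, 3.14].

### API

Orientations are given as a unit quaternion [x, y, z, w].
In Python, from cell import arm gives the robot as it stands.
- The arm moves only by the shell command python3 -m jog 'ROWS' [FORCE]. ROWS is text: rows parted by semicolons, each of 5 numbers parted by spaces: the finger opening in m, from 0 to 0.0854, then the shift along the tool's x, y, z in m, then the turn about the tool's z in degrees. A call has exactly 8 rows; each row shifts and turns the commanded pose from where the row before left it, along the tool's axes as they then stand; what a row does not reach is not made up. A row lasts 1/12 s, in which the tool goes at most 41.7 mm and 7.16 degrees, less where a joint would pass 70% of its speed; a pose out of reach is approached as far as the arm can. A call is refused whole if a number of a shift passes 0.0417 or a number of a turn 7.16, either way. A call with a gripper value outside its range is refused whole. The fingers move at their own pace and stop on an object; FORCE is the grip in N (left out, the last holds). Time passes only in rows, so rows that do not move let the fingers close, or fill a call up. It gives the time, the measured TCP pose, the force, the opening and the grip force at its end, in the units of the state.
- arm.observe(): the state, without advancing time (a new reading comes with each control period).
- arm.capture(name): name is "scene" or "top" or "wrist"; returns the picture (384x512x3 uint8, red, green, blue); there is no depth.
- arm.camera_params(name): a dict with "fx", "fy", "cx", "cy" (pixels), "R" (3x3) and "t" (3): a world point X has camera coordinates R X + t; the wrist camera has in their place "tool_from_camera" (4x4, takes a point from camera to tool coordinates, whose origin is the TCP and whose axes are the flange's). Camera axes: x right, y down, z forward; pixel columns grow to the right and rows downward; lengths in m; the calibration is good to about 2 mm. A picture is of the moment at which its call begins: read the wrist's pose just before it. camera_params takes no time and is no camera call.
- arm.finish_job(): hands the job in; it is judged then, once.
Trained networks look in the newest picture that a camera, given by its name, has taken for a name from the list of things; names that differ only in an ending like _2 or _b are one class to them, and where a whole thing is asked for, a point or a joint stands for the part that bears it (a point fixed in the world has none). Each returns a list of dicts, best first, with "p" (0 to 1); they miss things now and then, are a little off and sometimes report something else, mostly with a low value. They report only what shows in the picture. A call takes as long as a camera call. They do not tell look-alikes from the thing itself.
- arm.boxes_of(camera, target): "rect" ([left, top, right, bottom] as shares, 0 to 1, of the picture: columns of its width, rows of its height, round what is visible of it).
- arm.spot_point(camera, target): "at" ([row, column] as shares, 0 to 1, of the picture: columns of its width, rows of its height: a listed point, or the origin of a listed thing).
The state is a dict: "time": time; "joint_positions": joint angles; "qvel": joint speeds; "joint_torque": joint torques, N m; "eef_pos": TCP position; "eef_rot": TCP orientation; "ft_force": force on the tool from outside, world axes, zero at the start; "wrist_torque": the same for the moment, N m; "gripper_width": finger opening in m; "grasp_force": force on a finger pad.
Only numpy, scipy, OpenCV 4.12 (cv2) and the standard library are available. Lean on these libraries where they do the work, as an engineer would, in place of code of your own. Each camera call takes 0.05 s, during which the arm holds its last target. There are 200 camera calls.

## Working session

There is one attempt and no reset: what is moved stays moved. The work goes in short steps, Python scripts to look and compute and a shell command to move; the robot and the scene stay as the last step left them, time stands still between calls to the robot, and variables do not carry over. Pictures are saved under pics/ and viewed, at most 10 in all, crops included, and the job is handed in when it is done.

```bash
mkdir -p pics; ls; cat > h.py <<'E'
import numpy as np, cv2
from cell import arm
from scipy.spatial.transform import Rotation as Rn
def cam(n):
    p=arm.camera_params(n)
    K=np.array([[p['fx'],0,p['cx']],[0,p['fy'],p['cy']],[0,0,1]])
    if 'R' in p: return K,np.array(p['R']),np.array(p['t'])
    s=arm.observe(); T=np.eye(4); T[:3,:3]=Rn.from_quat(s['eef_rot']).as_matrix(); T[:3,3]=s['eef_pos']
    M=np.linalg.inv(T@np.array(p['tool_from_camera'])); return K,M[:3,:3],M[:3,3]
def back(n,uv,z,C=None):
    K,R,t=C or cam(n); d=R.T@np.linalg.solve(K,[uv[0],uv[1],1]); c=-R.T@t
    return c+d*(z-c[2])/d[2]
def proj(n,X,C=None):
    K,R,t=C or cam(n); q=K@(R@np.array(X)+t); return q[:2]/q[2]
def shot(n,f=None):
    im=arm.capture(n); 
    if f: cv2.imwrite('pics/'+f,im[:,:,::-1])
    return im
def pts(n,t,z):
    for d in arm.spot_point(n,t)[:4]:
        r,c=d['at']; uv=(c*512,r*384); print(n,t,round(d['p'],2),np.round(uv),back(n,uv,z).round(3))
def bx(n,t):
    for d in arm.boxes_of(n,t)[:4]:
        print(n,t,round(d['p'],2),(np.array(d['rect'])*[512,384,512,384]).round())
E
python3 - <<'E'
from h import *
a=shot('top');b=shot('scene')
cv2.imwrite('pics/top.png',cv2.resize(a[:,:,::-1],(800,600)))
cv2.imwrite('pics/scene.png',cv2.resize(b[:,:,::-1],(800,600)))
for n in ('top','scene'):
    K,R,t=cam(n);print(n,(-R.T@t).round(2),K[0,0].round())
    for q,z in (('card_mid',.02),('card_stand',.04),('edge_left',.02),('edge_right',.02),('clip_center',.015),('clip_handles',.015),('label_roll',0),('scanner',0),('tote',0)): pts(n,q,z)
bx('top','clip');bx('scene','clip')
s=arm.observe();print(s['time'],s['eef_rot'],arm.camera_params('wrist')['tool_from_camera'])
E
```

```text
pics
top [ 0.53 -0.01  1.14] 415.0
top card_mid 0.58 [184. 208.] [0.574 0.186 0.02 ]
top card_stand 0.74 [309. 243.] [ 0.491 -0.149  0.04 ]
top card_stand 0.56 [187. 224.] [0.529 0.175 0.04 ]
top edge_left 0.66 [172. 210.] [0.567 0.218 0.02 ]
top edge_right 0.92 [193. 205.] [0.583 0.163 0.02 ]
top edge_right 0.73 [186. 226.] [0.525 0.178 0.02 ]
top edge_right 0.73 [171. 209.] [0.571 0.221 0.02 ]
top clip_center 0.74 [320. 231.] [ 0.522 -0.181  0.015]
top clip_center 0.58 [374. 264.] [ 0.439 -0.326  0.015]
top clip_handles 0.83 [310. 243.] [ 0.49  -0.154  0.015]
top clip_handles 0.68 [368. 244.] [ 0.489 -0.31   0.015]
top label_roll 0.61 [121. 161.] [0.7  0.37 0.  ]
top scanner 0.76 [242. 139.] [0.77  0.036 0.   ]
top tote 0.77 [387. 158.] [ 0.728 -0.364  0.   ]
scene [ 1.11 -0.61  0.81] 374.0
scene card_mid 0.69 [289. 166.] [0.573 0.2   0.02 ]
scene edge_left 0.75 [289. 161.] [0.56  0.218 0.02 ]
scene edge_right 0.94 [287. 175.] [0.595 0.154 0.02 ]
scene edge_right 0.66 [287. 165.] [0.567 0.196 0.02 ]
scene clip_center 0.58 [138. 247.] [ 0.442 -0.324  0.015]
scene clip_center 0.55 [198. 229.] [ 0.525 -0.179  0.015]
scene clip_handles 0.72 [158. 250.] [ 0.491 -0.299  0.015]
scene clip_handles 0.68 [193. 216.] [ 0.478 -0.154  0.015]
scene label_roll 0.61 [346. 163.] [ 0.707  0.347 -0.   ]
scene scanner 0.58 [313. 225.] [0.77  0.041 0.   ]
scene tote 0.7 [202. 321.] [ 0.726 -0.369 -0.   ]
top clip 0.76 [352. 237. 391. 287.]
top clip 0.67 [304. 218. 331. 244.]
scene clip 0.72 [112. 234. 163. 264.]
scene clip 0.71 [187. 213. 203. 242.]
1.1 [ 2.10336901e-01  9.77628959e-01 -8.06118605e-05 -6.19210879e-06] [[ 2.13116856e-04 -9.45582352e-01 -3.25382807e-01  8.43354712e-02]
 [ 9.99999976e-01  1.87999473e-04  1.08634712e-04 -2.12021844e-03]
 [-4.15512704e-05 -3.25382822e-01  9.45582369e-01 -1.62748958e-01]
 [ 0.00000000e+00  0.00000000e+00  0.00000000e+00  1.00000000e+00]]
```

View pics/top.png

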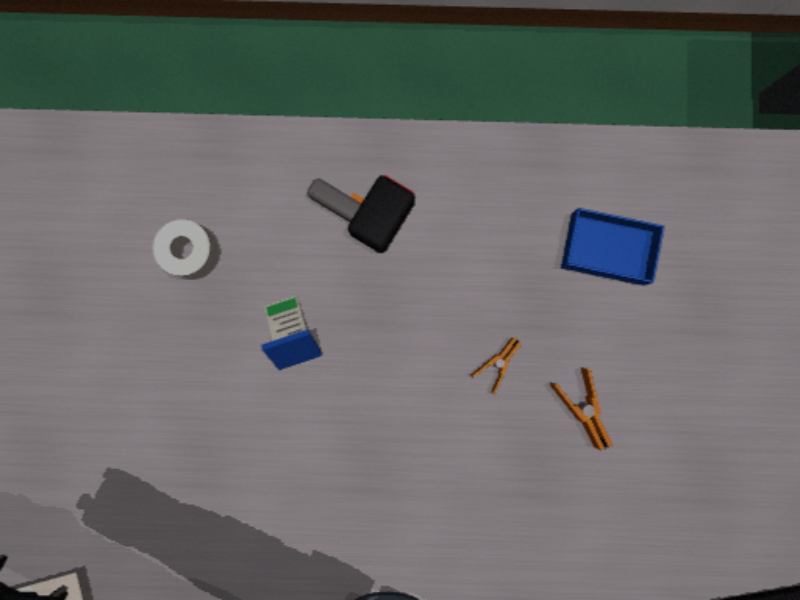

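View pics/scene.png

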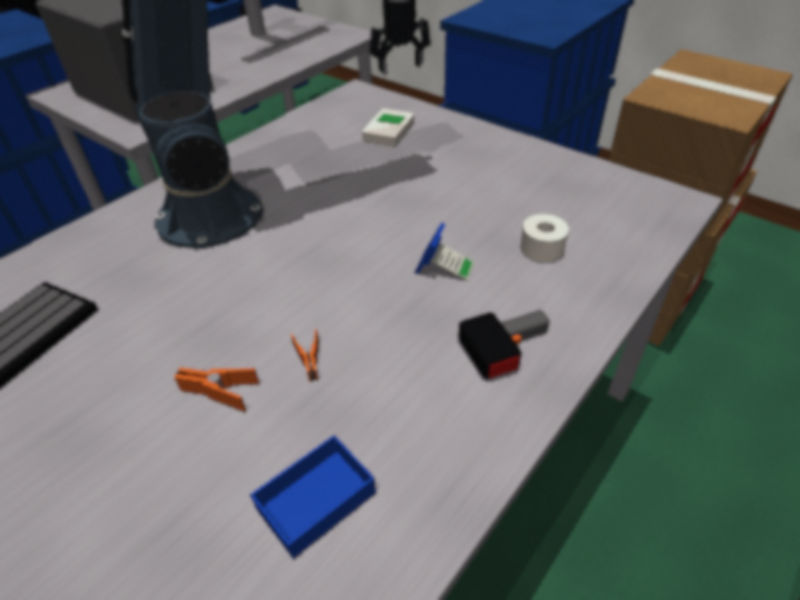

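```bash
python3 - <<'E'
import cv2,numpy as np
a=cv2.imread('pics/top.png')
c1=cv2.resize(a[330:460,460:640],None,fx=3.3,fy=3.3,interpolation=cv2.INTER_CUBIC)
c2=cv2.resize(a[290:390,230:340],None,fx=3,fy=3,interpolation=cv2.INTER_CUBIC)
cv2.imwrite('pics/crop1.png',c1[:600,:800])
E
```

```text
(no output)
```

View pics/crop1.png

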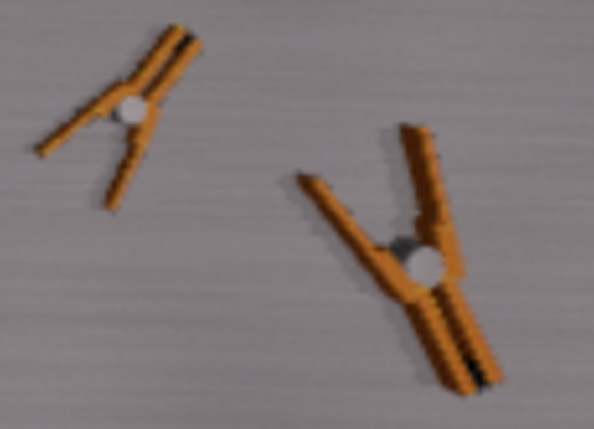

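Two orange clips: a small one at (497,365) and a large one at (585,410) in the 800x600 top view. The small one is about 99 mm long, which fits the 101 mm given, so it is the one meant. Its handles spread to the lower left and its jaws point to the upper right. The stand is at (290,335): foot towards the robot, card pointing away, yaw about +12°. First I move over the stand.

```bash
cat >> h.py <<'E'
def yaw():
    R=Rn.from_quat(arm.observe()['eef_rot']).as_matrix(); return np.degrees(np.arctan2(R[1,1],R[0,1])),R
def go(tgt,ang=None):
    "turn (deg about tool z), then shift in turned tool axes (mm); ang = wanted heading of tool y (mod 180)"
    y,R=yaw(); tr=0
    if ang is not None: tr=-((ang-y+90)%180-90)
    R=R@Rn.from_euler('z',tr,degrees=True).as_matrix()
    s=arm.observe()
    print('turn',round(tr,1),'shift mm',(R.T@(np.array(tgt)-s['eef_pos'])*1000).round(1),'at',np.round(s['eef_pos'],4),'toolyaw',round(y,1),'t',round(s['time'],2),'w',round(s['gripper_width'],4),'F',np.round(s['ft_force'],1),'j6',round(s['joint_positions'][5],2))
E
python3 -c "
from h import *
go([.575,.19,.21],102)"
```

```text
turn -36.3 shift mm [-291.3 -356.8    2. ] at [0.2159 0.4785 0.212 ] toolyaw 65.7 t 1.1 w 0.0855 F [ 0.4 -0.2  1.1] j6 1.57
```

```bash
python3 -m jog '.085 0 -.02 0 -6; .085 0 -.03 0 -6; .085 -.01 -.035 0 -6; .085 -.01 -.035 0 -6; .085 -.02 -.03 0 -6; .085 -.02 -.03 0 -6.3; .085 -.025 -.03 0 0; .085 -.025 -.03 0 0'; python3 -c "
from h import *
go([.575,.19,.21],102)"
```

```text
time: 1.77
eef_pos: [0.309, 0.254, 0.2125]
eef_rot: [-0.101, 0.995, 0.0, 0.001]
ft_force: [0.7, 1.3, 0.3]
gripper_width: 0.0849
grasp_force: 0.0
turn -0.4 shift mm [-246.8 -117.9    2.7] at [0.309  0.254  0.2125] toolyaw 101.6 t 1.77 w 0.0849 F [0.7 1.3 0.3] j6 0.49
```

```bash
python3 -m jog '.085 -.035 -.017 0 0; .085 -.035 -.017 0 0; .085 -.035 -.017 0 0; .085 -.035 -.017 0 0; .085 -.035 -.017 0 0; .085 -.035 -.017 0 0; .085 -.03 -.01 0 0; .085 0 0 0 0'; python3 - <<'E'
from h import *
go([.575,.19,.21],102)
im=shot('wrist','w1.png')
for q,z in (('card_mid',.02),('card_stand',.045),('edge_left',.02),('edge_right',.02)): pts('wrist',q,z)
go([.575,.19,.21],102)
E
```

```text
time: 2.43
eef_pos: [0.571, 0.1919, 0.2103]
eef_rot: [-0.098, 0.995, -0.0, 0.0]
ft_force: [-1.9, 0.3, -1.0]
gripper_width: 0.0854
grasp_force: 0.0
turn -0.7 shift mm [-3.5 -2.6  0.3] at [0.571  0.1919 0.2103] toolyaw 101.3 t 2.43 w 0.0854 F [-1.9  0.3 -1. ] j6 0.13
wrist card_mid 0.74 [251. 166.] [0.571 0.191 0.02 ]
wrist card_stand 0.96 [239. 113.] [0.515 0.169 0.045]
wrist edge_left 0.57 [275. 164.] [0.564 0.217 0.02 ]
wrist edge_right 0.72 [221. 170.] [0.581 0.161 0.02 ]
turn -0.5 shift mm [-9.1 -5.4  2.2] at [0.565  0.1934 0.2122] toolyaw 101.5 t 2.68 w 0.085 F [ 0.6 -0.2 -0.7] j6 0.13
```

View pics/w1.png

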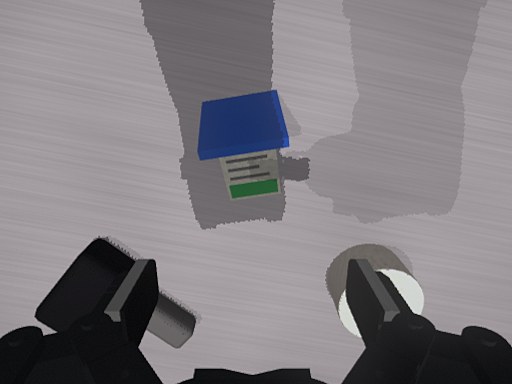

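The stand shows from (198,92) to (288,200): blue underside above, card top edge from (232,199) to (279,192). I will fit its pose to the blue silhouette.

```bash
cat >> h.py <<'E'
from scipy.optimize import minimize
FOOT=np.array([[x,y,z] for x in(-.045,.045) for y in(-.04,.04) for z in(0,.01)])
CARD=np.array([[x,y,z] for x in(-.0025,.0025) for y in(-.03,.03) for z in(.018,.105)])
def lay(p,th=114,h=None):
    a=np.radians(th); ax=np.array([[np.cos(a),0,np.sin(a)],[0,1,0],[-np.sin(a),0,np.cos(a)]])
    Rm=Rn.from_euler('z',p[2],degrees=True).as_matrix()@ax
    zz=-min((Rm@v)[2] for v in np.vstack([FOOT,CARD])); return Rm,np.array([p[0],p[1],zz])
def fit(n,im,p0,th=114,parts=(FOOT,)):
    C=cam(n); hsv=cv2.cvtColor(im,cv2.COLOR_RGB2HSV)
    Rm,o=lay(p0,th); c=proj(n,o+Rm@[0,0,.03],C)
    m=(cv2.inRange(hsv,(105,120,30),(130,255,255))>0)
    lab=cv2.connectedComponents(m.astype(np.uint8))[1]
    ys,xs=np.nonzero(m); i=np.argmin((xs-c[0])**2+(ys-c[1])**2); m=lab==lab[ys[i],xs[i]]
    def cost(p):
        Rm,o=lay(p,th); h=np.zeros(m.shape,np.uint8)
        for P in parts:
            q=np.array([proj(n,o+Rm@v,C) for v in P]); cv2.fillConvexPoly(h,(cv2.convexHull(q.astype(np.float32))*16).round().astype(np.int32),1,shift=4)
        return 1-(m&(h>0)).sum()/(m|(h>0)).sum()
    r=minimize(cost,p0,method='Nelder-Mead',options=dict(initial_simplex=np.array(p0)+np.array([[0,0,0],[.01,0,0],[0,.01,0],[0,0,8]])))
    return r.x,r.fun
E
python3 - <<'E'
from h import *
im=shot('wrist'); p,f=fit('wrist',im,[.52,.175,12]);print('wrist',p.round(4),f)
Rm,o=lay(p);print('o',o.round(4),'mid',(o+Rm@[0,0,.0615]).round(4),'g85',(o+Rm@[0,0,.085]).round(4))
print([proj('wrist',o+Rm@[0,y,.105]).round() for y in(-.03,.03)])
g=o+Rm@[0,0,.085]
im=shot('top'); print('top',fit('top',im,[.52,.175,12]))
go([g[0],g[1],.05],90+p[2])
cv2.imwrite('pics/w2.png',shot('wrist')[:,:,::-1])
E
```

```text
wrist [ 0.5244  0.1699 20.4508] 0.03446893787575145
o [0.5244 0.1699 0.0452] mid [0.5771 0.1895 0.0202] g85 [0.5972 0.197  0.0106]
[array([228., 203.]), array([278., 195.])]
top (array([ 0.52690437,  0.17311836, 20.00516694]), np.float64(0.0950155763239875))
turn -8.9 shift mm [-31.3  -8.1 162.6] at [0.565  0.1936 0.2126] toolyaw 101.5 t 2.78 w 0.0848 F [ 0.2 -0.3  0.1] j6 0.13
```

```bash
python3 -m jog '.085 -.01 -.002 .02 -4.5; .085 -.012 -.003 .025 -4.4; .085 -.012 -.003 .03 0; .085 0 0 .03 0; .085 0 0 .025 0; .085 0 0 .02 0; .085 0 0 0 0; .085 0 0 0 0'; python3 -c "
from h import *
go([.5999,.198,.018],110.3)"
```

```text
time: 3.5
eef_pos: [0.5998, 0.1951, 0.0619]
eef_rot: [-0.177, 0.984, -0.0, -0.001]
ft_force: [0.3, 0.4, 0.9]
gripper_width: 0.0848
grasp_force: 0.0
turn 0.1 shift mm [-1.1  2.7 43.9] at [0.5998 0.1951 0.0619] toolyaw 110.4 t 3.5 w 0.0848 F [0.3 0.4 0.9] j6 -0.04
```

```bash
python3 -m jog '.085 -.001 .003 .02 0; .085 0 0 .016 0; .085 0 0 .008 0; .085 0 0 0 0; .06 0 0 0 0; .055 0 0 0 0; .055 0 0 0 0; .055 0 0 0 0' 20; python3 -c "
from h import *
go([.5999,.198,.018],110.3)"
```

```text
time: 4.17
eef_pos: [0.6013, 0.1984, 0.0191]
eef_rot: [-0.177, 0.984, 0.0, 0.001]
ft_force: [-0.2, -0.4, -0.2]
gripper_width: 0.0551
grasp_force: 0.0
turn 0.1 shift mm [1.4 0.2 1. ] at [0.6013 0.1984 0.0191] toolyaw 110.4 t 4.17 w 0.0551 F [-0.2 -0.4 -0.2] j6 -0.04
```

```bash
python3 -m jog '.075 .002 0 0 0; .075 .002 0 0 0; .075 0 0 0 0; .075 0 0 .003 0; .075 0 0 .003 0; .075 0 0 .002 0; .075 0 0 0 0; .075 0 0 0 0' 20; python3 -c "
from h import *
go([.5975,.198,.011],110.3)
cv2.imwrite('pics/w3.png',shot('wrist')[:,:,::-1])"
```

```text
time: 4.83
eef_pos: [0.5968, 0.1967, 0.0096]
eef_rot: [-0.177, 0.984, -0.0, -0.0]
ft_force: [-0.6, -0.3, 0.2]
gripper_width: 0.0749
grasp_force: 0.0
turn 0.1 shift mm [-1.1  0.9 -1.4] at [0.5968 0.1967 0.0096] toolyaw 110.4 t 4.83 w 0.0749 F [-0.6 -0.3  0.2] j6 -0.04
```

View pics/w3.png

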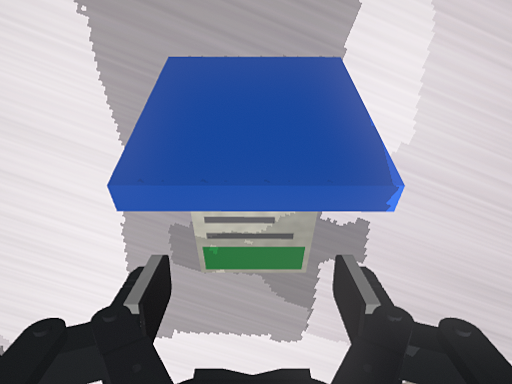

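The pads straddle the green end of the card, at (165,285) and (345,285), with the card centred between them. Closing at this lower height.

```bash
python3 -m jog '.065 0 0 0 0; .058 0 0 0 0; .055 0 0 0 0; .055 0 0 0 0; .055 0 0 0 0; .055 0 0 0 0; .055 0 0 0 0; .055 0 0 0 0' 22
```

```text
time: 5.55
eef_pos: [0.5969, 0.1968, 0.01]
eef_rot: [-0.177, 0.984, -0.0, -0.0]
ft_force: [0.3, 0.3, -0.3]
gripper_width: 0.0549
grasp_force: 0.0
```

```bash
python3 -c "
from h import *
a=shot('wrist')
b=cv2.resize(a[180:384,60:460],(800,408))
s=shot('scene'); p=proj('scene',[.58,.19,.03]).astype(int); c=cv2.resize(s[p[1]-24:p[1]+24,p[0]-100:p[0]+100],(800,192),interpolation=cv2.INTER_CUBIC)
cv2.imwrite('pics/w4.png',np.vstack([b,c])[:,:,::-1])"
```

```text
(no output)
```

View pics/w4.png

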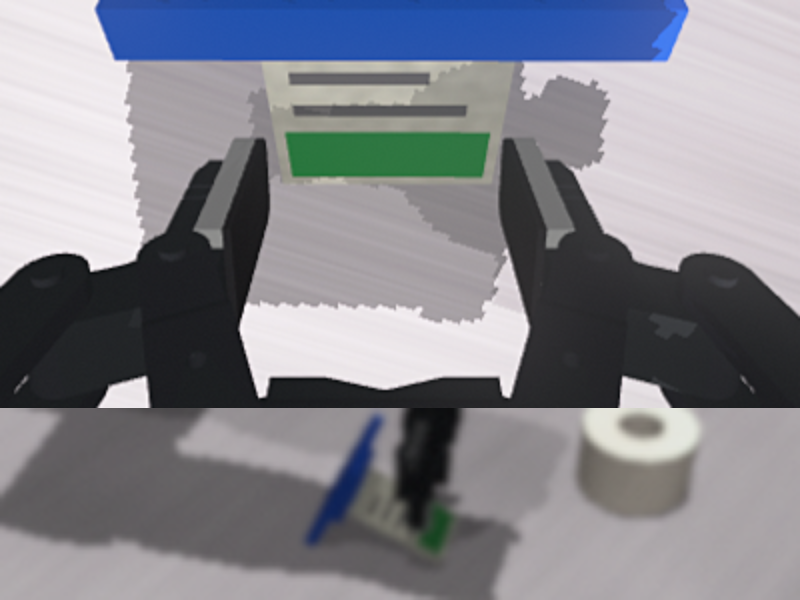

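```bash
python3 - <<'E'
from h import *
K,_,_=cam('wrist'); M=np.linalg.inv(np.array(arm.camera_params('wrist')['tool_from_camera']))
def P(x): q=K@(M@np.append(x,1))[:3]; return (q[:2]/q[2]).round(1)
print(K[0,0])
for w in (55,60,65):
  for z in (-10,0,5,10,14): print(w,z,P([.011,-w/2e3,z/1e3]),P([.011,w/2e3,z/1e3]))
p,f=fit('wrist',shot('wrist'),[.5244,.17,20]);print(p.round(4),f); Rm,o=lay(p)
for y in(-.03,.03):
  for z in (.085,.105): print(y,z,(o+Rm@[0,y,z]).round(4),proj('wrist',o+Rm@[0,y,z]).round(1))
E
```

```text
334.23292592482056
55 -10 [199.7 234.6] [308.7 234.6]
55 0 [202.5 226.3] [305.6 226.3]
55 5 [203.8 222.4] [304.2 222.4]
55 10 [205.  218.8] [302.9 218.8]
55 14 [205.9 216. ] [301.9 216. ]
60 -10 [194.8 234.6] [313.6 234.6]
60 0 [197.8 226.3] [310.3 226.3]
60 5 [199.2 222.4] [308.8 222.4]
60 10 [200.5 218.8] [307.4 218.8]
60 14 [201.5 216. ] [306.3 216. ]
65 -10 [189.8 234.6] [318.6 234.6]
65 0 [193.1 226.3] [315.  226.3]
65 5 [194.6 222.4] [313.4 222.4]
65 10 [196.1 218.8] [311.8 218.8]
65 14 [197.2 216. ] [310.6 216. ]
[ 0.5248  0.1699 20.3337] 0.0049332403882246245
-0.03 0.085 [0.6081 0.1687 0.0106] [198.4 246.4]
-0.03 0.105 [0.6252 0.1751 0.0025] [202.1 267.7]
0.03 0.085 [0.5872 0.225  0.0106] [308.9 246.4]
0.03 0.105 [0.6043 0.2313 0.0025] [304.9 267.7]
```

```bash
python3 - <<'E'
from h import *
C=cam('scene'); p=proj('scene',[.58,.19,.03]).astype(int); s=arm.observe(); R=Rn.from_quat(s['eef_rot']).as_matrix()
for y in (-.028,.028):
  for x in (-.011,.011):
    for z in (-.03,-.01,.005): print(x,y,z,((proj('scene',s['eef_pos']+R@[x,y,z],C)-p+[100,24])*4+[0,408]).round())
Rm,o=lay([.5248,.1699,20.3])
for y in(-.03,.03):
  for z in (.085,.105): print(y,z,((proj('scene',o+Rm@[0,y,z],C)-p+[100,24])*4+[0,408]).round())
E
```

```text
-0.011 -0.028 -0.03 [429. 524.]
-0.011 -0.028 -0.01 [428. 543.]
-0.011 -0.028 0.005 [427. 557.]
0.011 -0.028 -0.03 [402. 519.]
0.011 -0.028 -0.01 [401. 538.]
0.011 -0.028 0.005 [401. 552.]
-0.011 0.028 -0.03 [445. 482.]
-0.011 0.028 -0.01 [444. 501.]
-0.011 0.028 0.005 [443. 515.]
0.011 0.028 -0.03 [419. 477.]
0.011 0.028 -0.01 [418. 496.]
0.011 0.028 0.005 [418. 510.]
-0.03 0.085 [414. 551.]
-0.03 0.105 [436. 563.]
0.03 0.085 [432. 506.]
0.03 0.105 [453. 517.]
```

Both cameras put the fingertips about 35 mm higher than the reported TCP suggests, so the fingers passed above the card. I open again and lower in small steps, checking the force.

```bash
python3 -m jog '.08 0 0 0 0; .08 0 0 0 0; .08 0 0 0 0; .08 0 0 .004 0; .08 0 0 .004 0; .08 0 0 .004 0; .08 0 0 0 0; .08 0 0 0 0' 22; python3 -c "
from h import *
s=arm.observe();print(s['joint_positions'],s['eef_pos'])
im=shot('wrist')
print(fit('wrist',im,[.5244,.17,20]))
b=cv2.resize(im[180:384,60:460],(800,408))
s=shot('scene'); p=proj('scene',[.58,.19,.03]).astype(int); c=cv2.resize(s[p[1]-24:p[1]+24,p[0]-100:p[0]+100],(800,192),interpolation=cv2.INTER_CUBIC)
cv2.imwrite('pics/w5.png',np.vstack([b,c])[:,:,::-1])"
```

```text
time: 6.37
eef_pos: [0.5965, 0.1966, -0.0026]
eef_rot: [-0.177, 0.984, -0.0, -0.001]
ft_force: [-0.5, -1.4, -0.0]
gripper_width: 0.0799
grasp_force: 0.0
[ 3.18490459e-01  5.49243848e-01 -1.04123504e-01  9.18513255e-01
 -1.03163616e-04 -3.69634326e-02] [ 0.59653104  0.19664976 -0.00257315]
(array([ 0.52513331,  0.16986068, 20.28539729]), np.float64(0.004271076605861679))
```

```bash
python3 -m jog '.08 0 0 .003 0; .08 0 0 .003 0; .08 0 0 .003 0; .08 0 0 .003 0; .08 0 0 .003 0; .08 0 0 0 0; .08 0 0 0 0; .08 0 0 0 0'; python3 -c "
from h import *
im=shot('wrist')
print(fit('wrist',im,[.5244,.17,20]))"; python3 -m jog '.07 0 0 0 0; .06 0 0 0 0; .058 0 0 0 0; .055 0 0 0 0; .055 0 0 0 0; .055 0 0 0 0; .055 0 0 0 0; .055 0 0 0 0' 22
```

```text
time: 7.13
eef_pos: [0.597, 0.1968, -0.017]
eef_rot: [-0.177, 0.984, -0.0, -0.0]
ft_force: [-0.4, -0.4, -0.1]
gripper_width: 0.0802
grasp_force: 0.0
(array([ 0.52490895,  0.16968514, 20.38196537]), np.float64(0.006608328304164135))
time: 7.85
eef_pos: [0.5971, 0.1968, -0.0166]
eef_rot: [-0.177, 0.984, -0.0, 0.0]
ft_force: [-1.3, -1.4, 5.5]
gripper_width: 0.0589
grasp_force: 23.3
```

```bash
python3 -m jog '.07 0 0 0 0; .07 0 0 0 0; .07 0 0 .003 0; .07 0 0 .003 0; .07 0 0 0 0; .055 0 0 0 0; .055 0 0 0 0; .055 0 0 0 0' 22;  python3 -m jog '.055 0 0 0 0; .055 0 0 0 0; .055 0 0 -.002 0; .055 0 0 -.003 0; .055 0 0 0 0; .055 0 0 0 0; .055 0 0 0 0; .055 0 0 0 0' 22; python3 -c "
from h import *
im=shot('wrist')
for th in (114,109,104): print(th,fit('wrist',im,[.5244,.17,20],th))"
```

```text
time: 8.52
eef_pos: [0.5966, 0.1967, -0.0232]
eef_rot: [-0.177, 0.984, -0.0, -0.0]
ft_force: [-1.4, 0.2, -2.7]
gripper_width: 0.0595
grasp_force: 23.9
time: 9.18
eef_pos: [0.5969, 0.1968, -0.018]
eef_rot: [-0.177, 0.984, -0.0, -0.0]
ft_force: [0.3, 0.6, -2.8]
gripper_width: 0.0589
grasp_force: 24.5
114 (array([ 0.5271745 ,  0.16793614, 19.84107042]), np.float64(0.08938232490703324))
109 (array([ 0.52743786,  0.171383  , 19.83613222]), np.float64(0.12091880571367197))
104 (array([ 0.53021538,  0.17143569, 19.75107732]), np.float64(0.16468504254005745))
```

```bash
cat >> h.py <<'E'
def fitth(im,s=.0838,gz=-.0343):
    C=cam('wrist'); ob=arm.observe(); Rt=Rn.from_quat(ob['eef_rot']).as_matrix(); G=ob['eef_pos']+Rt@[0,0,gz]
    yw=yaw()[0]; yw=(yw+90)%180-90+ -90 if False else (yw-90)
    m=cv2.inRange(cv2.cvtColor(im,cv2.COLOR_RGB2HSV),(105,120,30),(130,255,255))>0
    m=cv2.morphologyEx(m.astype(np.uint8),cv2.MORPH_OPEN,np.ones((3,3)))>0
    best=[]
    for th in range(-20,125,3):
        Rm,_=lay([0,0,yw],th); o=G-Rm@[0,0,s]
        q=np.array([proj('wrist',o+Rm@v,C) for v in FOOT],np.float32); h=np.zeros(m.shape,np.uint8)
        cv2.fillConvexPoly(h,cv2.convexHull(q).round().astype(np.int32),1)
        c=np.array([proj('wrist',o+Rm@v,C) for v in CARD],np.float32); hc=np.zeros(m.shape,np.uint8); cv2.fillConvexPoly(hc,cv2.convexHull(c).round().astype(np.int32),1)
        if th<75: h[hc>0]=0
        best.append(((m&(h>0)).sum()/max(1,(m|(h>0)).sum()),th))
    return sorted(best)[::-1][:3]
E
python3 -c "
from h import *
print(fitth(shot('wrist')))"
python3 -m jog '.055 0 0 -.0417 0; .055 0 0 -.0417 0; .055 0 0 -.0417 0; .055 0 0 0 0; .055 0 0 0 0; .055 0 0 0 0; .055 0 0 0 0; .055 0 0 0 0' 20
python3 -c "
from h import *
print(fitth(shot('wrist')))"
```

```text
[(np.float64(0.9219456411892984), 112), (np.float64(0.8924939881104967), 115), (np.float64(0.781133069828722), 109)]
time: 9.95
eef_pos: [0.5958, 0.1964, 0.1051]
eef_rot: [-0.177, 0.984, -0.0, -0.002]
ft_force: [-0.4, -0.7, -3.2]
gripper_width: 0.0588
grasp_force: 23.0
[(np.float64(0.6926765967050327), 88), (np.float64(0.6724260958205912), 91), (np.float64(0.6486533074768369), 94)]
```

```bash

python3 -m jog '.055 0 0 -.005 0; .055 0 0 0 0; .055 0 0 0 0; .055 0 0 0 0; .055 0 0 0 0; .055 0 0 0 0; .055 0 0 0 0; .055 0 0 0 0' 20
python3 -c "
from h import *
im=shot('wrist'); print(fitth(im)); print(fitth(im,.0838,-.045),fitth(im,.0838,-.025))
s=shot('scene'); p=proj('scene',[.58,.19,.11]).astype(int); c=cv2.resize(s[p[1]-40:p[1]+60,p[0]-65:p[0]+65],(400,300),interpolation=cv2.INTER_CUBIC)
cv2.imwrite('pics/w6.png',np.hstack([cv2.resize(im,(400,300)),c])[:,:,::-1])"
```

```text
time: 10.67
eef_pos: [0.5969, 0.1968, 0.112]
eef_rot: [-0.177, 0.984, -0.0, -0.0]
ft_force: [0.1, 0.4, -2.5]
gripper_width: 0.0593
grasp_force: 23.0
[(np.float64(0.6761673741661614), 91), (np.float64(0.6753722924187726), 88), (np.float64(0.6374760994263863), 94)]
[(np.float64(0.6310937349164978), 88), (np.float64(0.6079160745632366), 91), (np.float64(0.5781816424186766), 85)] [(np.float64(0.7525988585405626), 94), (np.float64(0.7045109825290714), 91), (np.float64(0.6674212297338635), 88)]
```

View pics/w6.png

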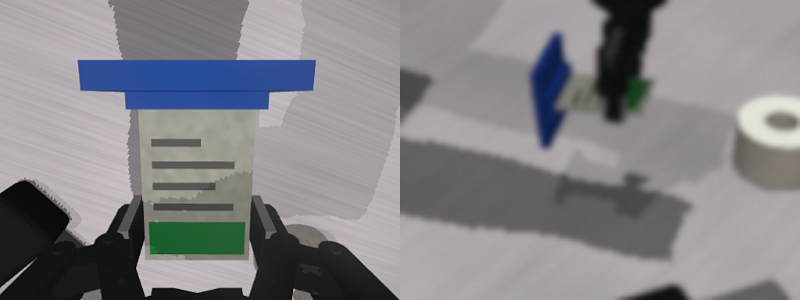

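The jerk swung the stand from 114° to about 88° lean: in the left view the foot is at (197,75) and the card is vertical in the picture, held at (135-265,230). I repeat it: down slowly, up fast.

```bash

python3 -m jog '.055 0 0 .02 0; .055 0 0 .025 0; .055 0 0 .02 0; .055 0 0 0 0; .055 0 0 -.0417 0; .055 0 0 -.0417 0; .055 0 0 -.0417 0; .055 0 0 0 0' 20
python3 -m jog '.055 0 0 .02 0; .055 0 0 .025 0; .055 0 0 .02 0; .055 0 0 0 0; .055 0 0 -.0417 0; .055 0 0 -.0417 0; .055 0 0 -.0417 0; .055 0 0 0 0' 20
sed -i 's/if th<75: h\[hc>0\]=0/qs=np.array([proj("wrist",o+Rm@v,C) for v in SOCK],np.float32); cv2.fillConvexPoly(h,cv2.convexHull(qs).round().astype(np.int32),1)\n        if th<100: h[hc>0]=0/' h.py
sed -i 's/^def fitth/SOCK=np.array([[x,y,z] for x in(-.015,.015) for y in(-.033,.033) for z in(.01,.018)])\ndef fitth/' h.py
python3 -c "
from h import *
im=shot('wrist','w7.png'); print(fitth(im),fitth(im,.0838,-.025))"
```

```text
time: 11.43
eef_pos: [0.6005, 0.198, 0.1821]
eef_rot: [-0.177, 0.984, 0.001, 0.007]
ft_force: [1.2, 0.4, -3.0]
gripper_width: 0.0593
grasp_force: 23.8
time: 12.1
eef_pos: [0.5999, 0.1978, 0.2429]
eef_rot: [-0.177, 0.984, 0.001, 0.007]
ft_force: [0.9, 1.0, -2.8]
gripper_width: 0.0588
grasp_force: 24.0
[(np.float64(0.9128940585552838), 37), (np.float64(0.854848074317786), 34), (np.float64(0.8496715670941508), 40)] [(np.float64(0.8269294140908192), 37), (np.float64(0.8166325384767819), 34), (np.float64(0.7869965112591183), 40)]
```

```bash

python3 -m jog '.055 0 0 .02 0; .055 0 0 .03 0; .055 0 0 .03 0; .055 0 0 .015 0; .055 0 0 0 0; .055 0 0 -.0417 0; .055 0 0 -.0417 0; .055 0 0 -.02 0' 20
python3 -m jog '.055 0 0 0 0; .055 0 0 .02 0; .055 0 0 .03 0; .055 0 0 .03 0; .055 0 0 .015 0; .055 0 0 0 0; .055 0 0 -.0417 0; .055 0 0 -.0417 0' 20
python3 -m jog '.055 0 0 0 0; .055 0 0 0 0; .055 0 0 .02 0; .055 0 0 .025 0; .055 0 0 .025 0; .055 0 0 .02 0; .055 0 0 .01 0; .055 0 0 0 0' 20
python3 -c "
from h import *
im=shot('wrist','w8.png'); print(fitth(im),fitth(im,.0838,-.025))"
```

```text
time: 12.82
eef_pos: [0.5978, 0.1971, 0.2464]
eef_rot: [-0.177, 0.984, 0.0, 0.003]
ft_force: [1.5, -0.4, -3.0]
gripper_width: 0.0594
grasp_force: 24.2
time: 13.48
eef_pos: [0.5951, 0.1962, 0.2281]
eef_rot: [-0.177, 0.984, -0.0, -0.003]
ft_force: [2.6, 0.7, -2.2]
gripper_width: 0.0595
grasp_force: 24.4
time: 14.15
eef_pos: [0.5951, 0.1962, 0.1259]
eef_rot: [-0.177, 0.984, -0.0, -0.003]
ft_force: [-0.5, 0.1, -2.3]
gripper_width: 0.0591
grasp_force: 24.3
[(np.float64(0.936986301369863), 28), (np.float64(0.8654440697020798), 31), (np.float64(0.8413547237076648), 25)] [(np.float64(0.8428225983732689), 28), (np.float64(0.8229809104258443), 25), (np.float64(0.7778785131459656), 31)]
```

```bash

python3 -m jog '.055 0 0 .02 0; .055 0 0 .02 0; .055 0 0 .015 0; .055 0 0 .005 0; .055 0 0 .003 0; .055 0 0 .002 0; .055 0 0 0 0; .055 0 0 0 0' 20
python3 -c "
from h import *
im=shot('wrist'); print(fitth(im))"
```

```text
time: 14.87
eef_pos: [0.5976, 0.197, 0.0648]
eef_rot: [-0.177, 0.984, 0.0, 0.001]
ft_force: [-0.1, 1.1, -2.7]
gripper_width: 0.0592
grasp_force: 24.4
[(np.float64(0.9206106870229007), 28), (np.float64(0.8486860896886603), 25), (np.float64(0.84541129421499), 31)]
```

```bash

python3 -m jog '.055 0 0 .003 0; .055 .002 0 .003 0; .055 .006 0 .001 0; .055 .008 0 0 0; .055 .008 0 .001 0; .055 .008 0 .002 0; .055 .006 0 .003 0; .055 0 0 0 0' 20
python3 -c "
from h import *
im=shot('wrist'); print(fitth(im))"
```

```text
time: 15.58
eef_pos: [0.5605, 0.1834, 0.0519]
eef_rot: [-0.177, 0.984, 0.0, 0.001]
ft_force: [-1.6, -0.9, 12.3]
gripper_width: 0.0592
grasp_force: 31.0
[(np.float64(0.8878847530422334), 4), (np.float64(0.8493459239365849), 7), (np.float64(0.7948036357400103), 1)]
```

```bash

python3 -m jog '.055 .002 0 -.001 0; .06 0 0 0 0; .07 0 0 0 0; .08 0 0 0 0; .085 0 0 0 0; .085 0 0 -.01 0; .085 0 0 -.03 0; .085 0 0 -.0417 0' 20
python3 -m jog '.085 0 0 -.0417 0; .085 .03 0 -.0417 0; .085 .04 0 0 0; .085 .04 0 0 0; .085 .04 0 0 0; .085 0 0 0 0; .085 0 0 0 0; .085 0 0 0 0' 20
python3 -c "
from h import *
pw=shot('wrist','w9.png'); t=shot('top','t2.png'); s=shot('scene')
for n,im in (('wrist',pw),('top',t),('scene',s)):
  print(n,fit(n,im,[.555,.182,20],0.01,(FOOT,)))
K=cam('top'); 
for n in ('top','scene'):
  pts(n,'card_mid',.0615);pts(n,'edge_left',.0615);pts(n,'clip_center',.015);pts(n,'clip_handles',.015)
p=proj('scene',[.56,.18,.05]).astype(int); c=cv2.resize(s[p[1]-40:p[1]+60,p[0]-65:p[0]+65],(400,300),interpolation=cv2.INTER_CUBIC)
cv2.imwrite('pics/w10.png',np.hstack([cv2.resize(pw,(400,300)),c])[:,:,::-1])
"
```

```text
time: 16.3
eef_pos: [0.5573, 0.1822, 0.1318]
eef_rot: [-0.177, 0.984, -0.0, -0.003]
ft_force: [0.8, -0.3, 0.6]
gripper_width: 0.0853
grasp_force: 0.0
time: 16.97
eef_pos: [0.4248, 0.1329, 0.2098]
eef_rot: [-0.177, 0.984, 0.0, 0.001]
ft_force: [-0.2, 0.2, 0.2]
gripper_width: 0.0849
grasp_force: 0.0
wrist (array([ 0.54643152,  0.17704441, 22.04366236]), np.float64(0.38362831858407076))
top (array([ 0.54738061,  0.17991915, 19.73669814]), np.float64(0.1727099236641222))
scene (array([ 0.54299618,  0.18341805, 20.40465016]), np.float64(0.250965250965251))
top edge_left 0.82 [177. 222.] [0.534 0.197 0.061]
top clip_center 0.86 [377. 263.] [ 0.442 -0.334  0.015]
top clip_center 0.73 [321. 233.] [ 0.516 -0.183  0.015]
top clip_center 0.38 [244. 134.] [0.779 0.032 0.015]
top clip_handles 0.82 [310. 244.] [ 0.486 -0.155  0.015]
top clip_handles 0.71 [368. 245.] [ 0.488 -0.309  0.015]
scene card_mid 0.83 [278. 159.] [0.552 0.165 0.062]
scene edge_left 0.85 [282. 152.] [0.542 0.198 0.062]
scene clip_center 0.92 [139. 247.] [ 0.444 -0.323  0.015]
scene clip_center 0.77 [197. 228.] [ 0.519 -0.18   0.015]
scene clip_handles 0.66 [154. 250.] [ 0.484 -0.307  0.015]
scene clip_handles 0.59 [197. 221.] [ 0.499 -0.16   0.015]
```

View pics/w10.png

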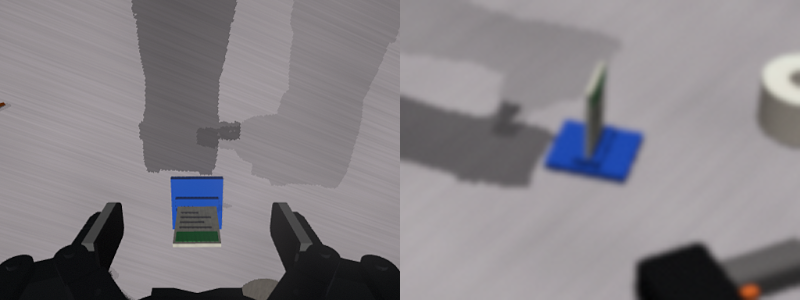

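The stand is upright: in the right view the foot lies flat at (595,150) with the card vertical above it. Now to the clip.

```bash
python3 -m jog '.085 0 -.01 0 7; .085 0 -.02 0 7; .085 0 -.03 0 7; .085 0 -.035 0 7; .085 0 -.035 0 7; .085 0 -.035 0 7; .085 0 -.035 0 7; .085 0 -.035 0 7'; python3 -c "
from h import *
go([.494,-.158,.18],50)"
```

```text
time: 18.18
eef_pos: [0.3918, -0.0944, 0.2088]
eef_rot: [0.309, 0.951, -0.0, 0.0]
ft_force: [0.1, -0.2, 0.1]
gripper_width: 0.0852
grasp_force: 0.0
turn 4.0 shift mm [-119.1   17.    28.8] at [ 0.3918 -0.0944  0.2088] toolyaw 54.0 t 18.18 w 0.0852 F [ 0.1 -0.2  0.1] j6 0.39
```

```bash
python3 -m jog '.085 -.02 .004 .01 4; .085 -.03 .005 .01 0; .085 -.03 .005 .01 0; .085 -.03 .003 0 0; .085 -.01 0 0 0; .085 0 0 0 0; .085 0 0 0 0; .085 0 0 0 0'; python3 - <<'E'
from h import *
go([.494,-.158,.18],50)
im=shot('wrist','c1.png'); C=cam('wrist')
pts('wrist','clip_center',.015);pts('wrist','clip_handles',.015)
hsv=cv2.cvtColor(im,cv2.COLOR_RGB2HSV); m=cv2.inRange(hsv,(3,120,60),(22,255,255))
n,l,st,_=cv2.connectedComponentsWithStats(m)
print([list(x) for x in st if x[4]>60])
E
```

```text
time: 18.85
eef_pos: [0.4949, -0.1544, 0.1789]
eef_rot: [0.339, 0.941, -0.0, -0.0]
ft_force: [0.4, 1.1, -0.1]
gripper_width: 0.0852
grasp_force: 0.0
turn 0.4 shift mm [-1.6 -3.3 -1.1] at [ 0.4949 -0.1544  0.1789] toolyaw 50.4 t 18.85 w 0.0852 F [ 0.4  1.1 -0.1] j6 0.39
wrist clip_center 0.92 [ 95. 230.] [ 0.441 -0.331  0.015]
wrist clip_center 0.73 [248. 199.] [ 0.518 -0.182  0.015]
wrist clip_handles 0.57 [136. 250.] [ 0.486 -0.314  0.015]
[[np.int32(0), np.int32(0), np.int32(512), np.int32(384), np.int32(190010)], [np.int32(252), np.int32(149), np.int32(20), np.int32(98), np.int32(634)], [np.int32(221), np.int32(152), np.int32(29), np.int32(96), np.int32(737)], [np.int32(17), np.int32(194), np.int32(150), np.int32(83), np.int32(5227)]]
```

View pics/c1.png

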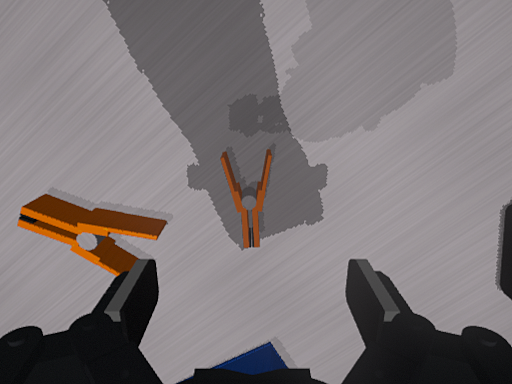

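The small clip is centred: handle ends at (224,152) and (271,150), pin at (249,202), jaw tips at (251,246). The large clip is at (95,235), so I check clearance to it.

```bash
python3 - <<'E'
from h import *
C=cam('wrist'); B=lambda u,v,z: back('wrist',(u,v),z,C)
h1,h2,j,pn=B(224,152,.03),B(271,150,.03),B(251,247,.03),B(249,202,.03)
print(h1.round(4),h2.round(4),'w',np.linalg.norm(h1-h2),'mid',((h1+h2)/2).round(4),'jaw',j.round(4),'len',np.linalg.norm((h1+h2)/2-j),'pin',pn.round(4))
d=j-(h1+h2)/2; print('heading',np.degrees(np.arctan2(d[1],d[0])))
d/=np.linalg.norm(d); print('handles pt', (j-d*.084).round(4), ((h1+h2)/2+d*.017).round(4))
ob=arm.observe(); R=Rn.from_quat(ob['eef_rot']).as_matrix()
for u,v in((165,222),(165,237),(135,272)): print('big, tool frame rel TCP',(R.T@(B(u,v,.04)-ob['eef_pos'])).round(3))
E
```

```text
[ 0.4636 -0.1651  0.03  ] [ 0.4905 -0.1296  0.03  ] w 0.04453226994589085 mid [ 0.4771 -0.1474  0.03  ] jaw [ 0.5576 -0.2097  0.03  ] len 0.10180629293554164 pin [ 0.5176 -0.1792  0.03  ]
heading -37.754153624400615
handles pt [ 0.4911 -0.1583  0.03  ] [ 0.4905 -0.1578  0.03  ]
big, tool frame rel TCP [-0.05  -0.088  0.139]
big, tool frame rel TCP [-0.067 -0.089  0.139]
big, tool frame rel TCP [-0.107 -0.124  0.139]
```

```bash
python3 -m jog '.085 0 0 .03 -1.8; .085 0 0 .035 0; .085 0 0 .035 0; .085 0 0 .03 0; .085 0 0 .015 0; .085 0 0 .01 0; .085 0 0 0 0; .085 0 0 0 0'; python3 -c "
from h import *
go([.491,-.158,-.016],52.2)"
```

```text
time: 19.67
eef_pos: [0.496, -0.1549, 0.0245]
eef_rot: [0.324, 0.946, -0.0, 0.0]
ft_force: [0.1, 0.5, -0.3]
gripper_width: 0.0849
grasp_force: 0.0
turn -0.0 shift mm [ 2.1 -5.6 40.5] at [ 0.496  -0.1549  0.0245] toolyaw 52.2 t 19.67 w 0.0849 F [ 0.1  0.5 -0.3] j6 0.36
```

```bash
python3 -m jog '.085 .002 -.0056 .015 0; .085 0 0 .015 0; .085 0 0 .007 0; .085 0 0 .0035 0; .085 0 0 0 0; .085 0 0 0 0; .06 0 0 0 0; .05 0 0 0 0' 30; python3 -m jog '.04 0 0 0 0; .03 0 0 0 0; .024 0 0 0 0; .02 0 0 0 0; .02 0 0 0 0; .02 0 0 0 0; .02 0 0 0 0; .02 0 0 0 0' 30; python3 -c "
from h import *
go([.491,-.158,-.016],52.2)"
```

```text
time: 20.33
eef_pos: [0.4915, -0.1583, -0.0159]
eef_rot: [0.324, 0.946, -0.0, 0.001]
ft_force: [-0.0, 0.8, -0.3]
gripper_width: 0.0632
grasp_force: 0.0
time: 21.0
eef_pos: [0.4916, -0.158, -0.0156]
eef_rot: [0.324, 0.946, 0.0, 0.001]
ft_force: [-1.8, 1.7, 9.6]
gripper_width: 0.0266
grasp_force: 29.3
turn -0.0 shift mm [ 0.5 -0.3  0.4] at [ 0.4916 -0.158  -0.0156] toolyaw 52.2 t 21.0 w 0.0266 F [-1.8  1.7  9.6] j6 0.35
```

```bash
python3 -m jog '.02 0 0 -.005 0; .02 0 0 -.02 0; .02 0 0 -.03 0; .02 0 0 -.035 0; .02 0 0 -.035 0; .02 0 0 -.03 0; .02 0 0 0 0; .02 0 0 0 0' 30; python3 - <<'E'
from h import *
im=shot('wrist','c2.png'); 
pts('wrist','clip_center',.12); bx('wrist','clip')
hsv=cv2.cvtColor(im,cv2.COLOR_RGB2HSV); m=cv2.inRange(hsv,(3,120,50),(22,255,255))
n,l,st,_=cv2.connectedComponentsWithStats(m); print([x.tolist() for x in st[1:] if x[4]>60])
cv2.imwrite('pics/c2.png',im[:,:,::-1]); t=shot('top')
for n,im in (('top',t),('scene',shot('scene'))):
  print(n,fit(n,im,[.548,.18,20],0.01,(FOOT,)))
E
```

```text
time: 21.67
eef_pos: [0.4919, -0.1586, 0.1402]
eef_rot: [0.324, 0.946, -0.0, 0.002]
ft_force: [-0.5, -0.2, -0.8]
gripper_width: 0.0268
grasp_force: 29.9
wrist clip_center 0.85 [250. 338.] [ 0.552 -0.21   0.12 ]
wrist clip_center 0.6 [ 80. 240.] [ 0.432 -0.246  0.12 ]
wrist clip 0.92 [220. 235. 288. 376.]
wrist clip 0.56 [  3. 201. 159. 305.]
[[0, 200, 160, 105, 7490], [218, 233, 25, 140, 2083], [264, 232, 22, 141, 1989]]
top (array([ 0.54849608,  0.17810203, 17.78461714]), np.float64(0.17731172545281215))
scene (array([ 0.54396148,  0.18565859, 25.01034433]), np.float64(0.25531914893617025))
```

View pics/c2.png

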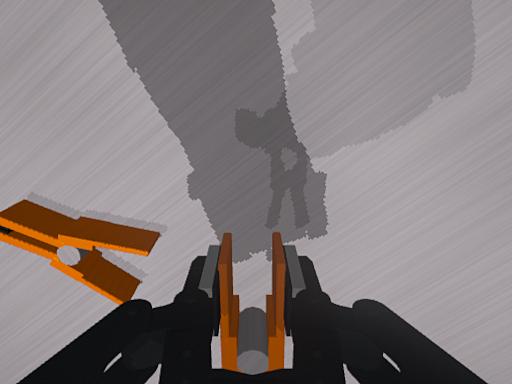

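The clip hangs level between the pads: handles at (228,290) and (278,290), parallel and squeezed fully open, pin at (252,360). Next I fly over the stand to refine its pose.

```bash
python3 -m jog '.02 0 0 -.02 4; .02 0 0 -.02 4; .02 .02 0 -.02 4; .02 .03 0 -.02 4; .02 .035 0 0 4; .02 .035 0 0 4; .02 .035 0 0 4; .02 .035 0 0 4'; python3 - <<'E'
from h import *
go([.55,.18,.23],20)
M=np.linalg.inv(np.array(arm.camera_params('wrist')['tool_from_camera'])); K=cam('wrist')[0]
for x in ([-.034,0,-.0456],[-.034+.051+.034-.034,.014,-.0456],[.017,.014,-.0456],[.017,-.014,-.0456]): q=K@(M@np.append(x,1))[:3]; print(x,(q[:2]/q[2]).round())
E
```

```text
time: 22.58
eef_pos: [0.3857, 0.0006, 0.2176]
eef_rot: [0.574, 0.819, -0.001, -0.001]
ft_force: [0.9, 0.9, -0.8]
gripper_width: 0.0266
grasp_force: 30.0
turn -0.1 shift mm [112.4 215.8 -12.7] at [0.3857 0.0006 0.2176] toolyaw 19.9 t 22.58 w 0.0266 F [ 0.9  0.9 -0.8] j6 1.23
[-0.034, 0, -0.0456] [255. 355.]
[0.016999999999999994, 0.014, -0.0456] [291. 254.]
[0.017, 0.014, -0.0456] [291. 254.]
[0.017, -0.014, -0.0456] [221. 254.]
```

```bash
python3 -m jog '.02 .017 .034 -.005 0; .02 .017 .034 -.005 0; .02 .017 .034 0 0; .02 .017 .034 0 0; .02 .017 .034 0 0; .02 .017 .034 0 0; .02 .01 .012 0 0; .02 0 0 0 0'; cat >> h.py <<'E'
def fit3(n,im,p0,excl=None):
    C=cam(n); hsv=cv2.cvtColor(im,cv2.COLOR_RGB2HSV)
    m=(cv2.inRange(hsv,(105,120,30),(130,255,255))>0); c=proj(n,[p0[0],p0[1],.03],C)
    yy,xx=np.mgrid[:384,:512]; m&=(np.hypot(xx-c[0],yy-c[1])<(110 if n=='wrist' else 45))
    S=4
    def cost(p):
        Rm=Rn.from_euler('z',p[2],degrees=True).as_matrix(); o=np.array([p[0],p[1],0]); h=np.zeros(m.shape,np.uint8)
        for P,v in((FOOT,1),(SOCK,1),(CARD,0)):
            q=np.array([proj(n,o+Rm@w,C) for w in P],np.float32); cv2.fillConvexPoly(h,(cv2.convexHull(q)*16).round().astype(np.int32),v,shift=4)
        h=h>0
        if excl is not None: h=h&~excl
        return 1-(m&h).sum()/(m|h).sum()
    r=minimize(cost,p0,method='Nelder-Mead',options=dict(initial_simplex=np.array(p0)+np.array([[0,0,0],[.008,0,0],[0,.008,0],[0,0,6]])))
    return r.x.round(4),round(r.fun,3)
E
python3 - <<'E'
from h import *
go([.55,.18,.23],20)
im=shot('wrist','c3.png'); print(fit3('wrist',im,[.548,.18,20]))
for q in('card_mid','edge_left','edge_right'): pts('wrist',q,.0615)
for n in('top','scene'): print(n,fit3(n,shot(n),[.548,.18,20]))
go([.55,.18,.23],20)
E
```

```text
time: 23.25
eef_pos: [0.5529, 0.1821, 0.2258]
eef_rot: [0.571, 0.821, -0.001, -0.001]
ft_force: [-0.9, -0.9, -0.7]
gripper_width: 0.0265
grasp_force: 30.0
turn 0.3 shift mm [-1.  -3.5 -4.2] at [0.5529 0.1821 0.2258] toolyaw 20.3 t 23.25 w 0.0265 F [-0.9 -0.9 -0.7] j6 1.53
(array([ 0.5454,  0.1741, 19.9664]), np.float64(0.033))
wrist card_mid 0.7 [249. 170.] [0.548 0.173 0.062]
wrist edge_left 0.92 [244. 137.] [0.532 0.202 0.062]
wrist edge_right 0.87 [247. 195.] [0.556 0.146 0.062]
top (array([ 0.5493,  0.1809, 20.623 ]), np.float64(0.373))
scene (array([ 0.545 ,  0.1844, 21.6575]), np.float64(0.154))
turn 0.1 shift mm [ 1.8 -0.4 -1.5] at [0.551  0.1784 0.2285] toolyaw 20.1 t 23.55 w 0.0266 F [ 0.3 -0.1 -1.2] j6 1.53
```

```bash
python3 - <<'E'
from h import *
im=shot('wrist','c4.png'); p,f=fit3('wrist',im,[.5454,.1741,20]); print(p,f)
y=np.array([-np.sin(np.radians(p[2])),np.cos(np.radians(p[2]))])
for d in (.165,.092): t=p[:2]+d*y; go([t[0],t[1],.034],p[2])
E
```

```text
[ 0.547   0.1759 20.025 ] 0.036
turn 0.1 shift mm [164.   -4.8 194.6] at [0.5511 0.1785 0.2286] toolyaw 20.1 t 23.6 w 0.0267 F [-0.3  0.5 -0.1] j6 1.53
turn 0.1 shift mm [ 91.   -4.8 194.6] at [0.5511 0.1785 0.2286] toolyaw 20.1 t 23.6 w 0.0267 F [-0.3  0.5 -0.1] j6 1.53
```

```bash
python3 -m jog '.02 .03 -.002 0 0; .02 .035 -.003 0 0; .02 .035 0 0 0; .02 .035 0 .01 0; .02 .029 0 .03 0; .02 0 0 .03 0; .02 0 0 .03 0; .02 0 0 .03 0'; python3 -m jog '.02 0 0 .03 0; .02 0 0 .025 0; .02 0 0 .01 0; .02 0 0 0 0; .02 0 0 0 0; .02 0 0 0 0; .02 0 0 0 0; .02 0 0 0 0';python3 - <<'E'
from h import *
im=shot('wrist','c5.png'); 
hsv=cv2.cvtColor(im,cv2.COLOR_RGB2HSV); m=cv2.inRange(hsv,(105,120,30),(130,255,255)); print('blue box',cv2.boundingRect(m),(m>0).sum())
p=[.547,.1755,20]
y=np.array([-np.sin(np.radians(p[2])),np.cos(np.radians(p[2]))])
t=p[:2]+.092*y; go([t[0],t[1],.034],p[2])
for n in('top','scene'):
  i=shot(n,n+'5.png'); pts(n,'clip_center',.065); pts(n,'edge_left',.0615); pts(n,'card_mid',.0615)
C=cam('scene'); ob=arm.observe(); R=Rn.from_quat(ob['eef_rot']).as_matrix(); print('pred clip',[proj(n,ob['eef_pos']+R@[-.034,0,-.0306]).round(1).tolist() for n in('top','scene')],'mid',[proj(n,[p[0],p[1],.0615]).round(1).tolist() for n in('top','scene')])
E
```

```text
time: 24.27
eef_pos: [0.4899, 0.3316, 0.0977]
eef_rot: [0.572, 0.82, 0.001, 0.0]
ft_force: [0.1, 0.6, -1.6]
gripper_width: 0.0261
grasp_force: 30.0
time: 24.93
eef_pos: [0.4913, 0.3321, 0.0349]
eef_rot: [0.572, 0.82, 0.001, 0.0]
ft_force: [0.0, 0.1, -0.8]
gripper_width: 0.0266
grasp_force: 30.0
blue box (284, 368, 9, 1) 9
turn 0.2 shift mm [-74.2  -1.    0.6] at [0.4911 0.332  0.0346] toolyaw 20.2 t 24.98 w 0.0266 F [ 0.6 -0.4 -0.7] j6 1.81
top clip_center 0.94 [374. 265.] [ 0.439 -0.311  0.065]
top clip_center 0.52 [140. 235.] [0.499 0.288 0.065]
top edge_left 0.67 [174. 220.] [0.539 0.203 0.061]
top card_mid 0.59 [187. 219.] [0.542 0.171 0.061]
scene clip_center 0.82 [139. 245.] [ 0.481 -0.338  0.065]
scene clip_center 0.6 [289. 133.] [0.502 0.298 0.065]
scene edge_left 0.76 [282. 152.] [0.543 0.198 0.062]
scene card_mid 0.57 [278. 155.] [0.539 0.179 0.062]
pred clip [[136.3, 233.5], [289.5, 133.3]] mid [[185.2, 217.5], [278.8, 156.4]]
```

```bash
python3 -m jog '.02 -.01 -.001 0 0; .02 -.012 0 0 0; .02 -.012 0 0 0; .02 -.01 0 0 0; .02 -.007 0 0 0; .02 -.004 0 0 0; .02 0 0 0 0; .02 0 0 0 0';python3 - <<'E'
from h import *
p=[.547,.1755,20]
y=np.array([-np.sin(np.radians(p[2])),np.cos(np.radians(p[2]))]); x=np.array([y[1],-y[0]])
t=p[:2]+.092*y; go([t[0],t[1],.034],p[2])
ob=arm.observe(); R=Rn.from_quat(ob['eef_rot']).as_matrix()
for n in('top','scene'):
  i=shot(n,n+'6.png'); C=cam(n); hsv=cv2.cvtColor(i,cv2.COLOR_RGB2HSV)
  c=proj(n,ob['eef_pos']+R@[-.07,0,-.03],C)
  S=8; a=cv2.resize(i[int(c[1])-20:int(c[1])+20,int(c[0])-20:int(c[0])+20],None,fx=1,fy=1)
  h=hsv[int(c[1])-20:int(c[1])+20,int(c[0])-20:int(c[0])+20]
  print(n,'origin',int(c[0])-20,int(c[1])-20)
  for r in range(6,36):
    print(''.join('O' if (3<=q[0]<=22 and q[1]>110 and q[2]>50) else 'B' if 105<=q[0]<=130 and q[1]>120 else 'G' if 45<=q[0]<=85 and q[1]>90 else 'W' if q[2]>150 and q[1]<45 and False else 'w' if q[1]<60 and 8<=q[0]<=40 else '#' if q[2]<45 else '.' for q in h[r]))
  print('tips',[(proj(n,ob['eef_pos']+R@[-.084,s,-.0456],C)-c.astype(int)+20).round(1) for s in(-.013,.013)],'cardtop',[(proj(n,[*(p[:2]+e*y),.105],C)-c.astype(int)+20).round(1) for e in(-.03,.03)])
E
```

```text
time: 26.05
eef_pos: [0.5086, 0.2793, 0.0334]
eef_rot: [0.573, 0.82, 0.0, -0.0]
ft_force: [0.2, -0.6, 0.3]
gripper_width: 0.0264
grasp_force: 30.0
turn 0.1 shift mm [-18.7   0.6  -0.6] at [0.5086 0.2793 0.0334] toolyaw 20.1 t 26.05 w 0.0264 F [ 0.2 -0.6  0.3] j6 1.72
top origin 150 202
...................BBBBBBBBBBBBBBBBBBBBB
....................BBBBBBBBBBBBBBBBBBBB
....................BBBBBBBBBBBBBBBBBBBB
....................BBBBBBBBBBBBBBBBBBBB
.....................BBBBBBBBBBBBBBBBBBB
.....................BBBBBBBBBBBBBBBBB..
....................OOOO.BBBBBBBBBB..www
...................OOOOO#BBBBBBB..wwwww.
.................OOOOO#wBBBBB..wwwww....
................OOOOO##BBB..wwwww....w..
..............OOOOOOO....wwwww..G.....BB
............OOOOOOO..wwwwww..G..w.BBBBBB
........ww.OOOOOOO.wwwww..G.ww..BBBBBBBB
.....OOOOOOOOOOO...www.G..w..BBBBBBBBBBB
..OOOOOOOOOOOO..........BBBBBBBBBBBBBBBB
OOOOOOOOOOOOO...........BBBBBBBBBBBBBBBB
OOOOOO..OOO.............BBBBBBBBBBBBBBBB
OOOO....................##w#BBBBBBBBBBBB
.w.................OOOOOOOOO.BBBBBBBBBBB
..........OOOOOOOOOOOOOOOOOO.BBBBB
[... 1165 characters left out ...]
..www....w.OO..............
..............www....w..OO..............
..............www....w..OO..............
..............www...www.OO..............
..............www...www.OO..............
...............w...www..O...............
...............ww..wwww.................
...............wwwwwww..................
...............wwwwww...................
...............wwwwwww..................
.........BBB....wwww....................
........BBBBBB...www....................
.......BBBBBBBB..ww..BBBB...............
.......BBBBBBBB..ww..BBBBBBBB...........
......BBBBBBBBB..w..BBBBBBBBBBBBB.......
tips [array([15.2, 18.5]), array([22.9, 19.9])] cardtop [array([14.3, 23. ]), array([19.6, 12.1])]
```

The same top image shows both jaws and the card: the card's top end at (170,221), jaw tips at (173,215) and (176,226). The card is centred to within about 1 mm, so I insert the rest.

```bash
python3 -m jog '.02 -.003 .0005 0 0; .02 -.004 0 0 0; .02 -.004 0 0 0; .02 -.004 0 0 0; .02 -.003 0 0 0; .02 0 0 0 0; .02 0 0 0 0; .02 0 0 0 0';python3 - <<'E'
from h import *
p=[.547,.1755,20]
y=np.array([-np.sin(np.radians(p[2])),np.cos(np.radians(p[2]))]); x=np.array([y[1],-y[0]])
t=p[:2]+.092*y; go([t[0],t[1],.034],p[2])
ob=arm.observe(); R=Rn.from_quat(ob['eef_rot']).as_matrix()
for n in('top',):
  i=shot(n,n+'7.png'); C=cam(n); hsv=cv2.cvtColor(i,cv2.COLOR_RGB2HSV)
  c=proj(n,ob['eef_pos']+R@[-.07,0,-.03],C)
  h=hsv[int(c[1])-20:int(c[1])+20,int(c[0])-20:int(c[0])+20]
  print(n,'origin',int(c[0])-20,int(c[1])-20)
  for r in range(6,36):
    print(''.join('O' if (3<=q[0]<=22 and q[1]>110 and q[2]>50) else 'B' if 105<=q[0]<=130 and q[1]>120 else 'G' if 45<=q[0]<=85 and q[1]>90 else 'w' if q[1]<60 and 8<=q[0]<=40 else '#' if q[2]<45 else '.' for q in h[r]))
  print('tips',[(proj(n,ob['eef_pos']+R@[-.084,s,-.0456],C)-c.astype(int)+20).round(1) for s in(-.013,.013)],'cardtop',[(proj(n,[*(p[:2]+e*y),.105],C)-c.astype(int)+20).round(1) for e in(-.03,.03)])
i=shot('scene'); print(fit3('scene',i,[.547,.18,20])); pts('scene','edge_left',.0615); pts('scene','card_mid',.0615)
o=arm.observe(); print(o['ft_force'],o['wrist_torque'],o['gripper_width'],o['time'])
E
```

```text
time: 26.82
eef_pos: [0.5151, 0.2628, 0.0334]
eef_rot: [0.572, 0.82, -0.0, -0.0]
ft_force: [0.4, 0.8, -0.5]
gripper_width: 0.0263
grasp_force: 30.0
turn 0.2 shift mm [-1.   0.1 -0.6] at [0.5151 0.2628 0.0334] toolyaw 20.2 t 26.82 w 0.0263 F [ 0.4  0.8 -0.5] j6 1.69
top origin 156 200
..............BBBBBBBBBBBBBBBBBBBBBBBBBB
.............BBBBBBBBBBBBBBBBBBBBBBBBBBB
.............BBBBBBBBBBBBBBBBBBBBBBBBBBB
..............BBBBBBBBBBBBBBBBBBBBBBBBBB
..............BBBBBBBBBBBBBBBBBBBBBBBBBB
..............BBBBBBB...BBBBBBBBBBBBBBBB
...............BBBBBOOOOO.BBBBBBBBB...BB
...............BBB.OOOOO#BBBBBBB..wwwwww
...............BBOOOOO#wBBBBB..wwwww..ww
................OOOOO##BBB..wwwww.G..ww.
..............OOOOOOO.B..wwwww........BB
............OOOOOOO...wwwww....ww..BBBBB
.......OO.OOOOOOO.wwwwww..G..w..BBBBBBBB
.....OOOOOOOOOO.wwwww..G..w.BBBBBBBBBBBB
..OOOOOOOOOOOOwwww..G.ww..BBBBBBBBBBBBBB
OOOOOOOOOOOOO.ww.G..w..BBBBBBBBBBBBBBBBB
OOOOO.............BBBBBBBBBBBBBBBBBBBBBB
OOOOw.............BBBBB#OOO##BBBBBBBBBBB
...............OOOOOOOOOOOOOO.BBBBBBBBBB
..........OOOOOOOOOOOOOOOOOO.BBBBBBBBBBB
.........OOOOOOOOOOO.#.BBBBBBBBBBBBBBBBB
.......OOOOOOOw....BBBBBBBBBBBBBBBBBBBBB
....OOOOOOOOOO......BBBBBBBBBBBBBBBBBBBB
...OOOOOOOO.........BBBBBBBBBBBBBBBBBBBB
..OOOOOOO...........BBBBBBBBBBBBBBBBBBBB
OOOOO................BBBBBBBBBBBBBBBBBBB
OO...................BBBBBBBBBBBBBBBBBBB
.....................BBBBBBBBBBBBBBBB...
......................BBBBBBBBBBBB......
......................BBBBBBBBB.........
tips [array([26.3, 23.3]), array([23.1, 13.6])] cardtop [array([37.8, 13.3]), array([14.8, 21. ])]
(array([ 0.5446,  0.1876, 18.3617]), np.float64(0.144))
scene edge_left 0.9 [281. 153.] [0.54  0.195 0.062]
scene card_mid 0.61 [278. 155.] [0.541 0.18  0.062]
[ 0.39695222  0.10377929 -0.53016445] [ 0.04625832 -0.03412022 -0.00676563] 0.026467331436594178 27.0167
```

```bash
python3 - <<'E'
from h import *
p=[.547,.1755,20]
y=np.array([-np.sin(np.radians(p[2])),np.cos(np.radians(p[2]))]); x=np.array([y[1],-y[0]])
for n,f in(('top','top7.png'),):
  im=cv2.imread('pics/'+f).astype(np.float32); C=cam(n)
  def prof(along,z):
    out=[]
    for e in np.arange(-24,25,2)*1e-3:
      v=[]
      for a in along:
        q=proj(n,[*(np.array(p[:2])+a*y+e*x),z],C).astype(np.float32)
        v.append(cv2.getRectSubPix(im,(1,1),(float(q[0]),float(q[1])))[0,0])
      out.append(np.mean(v,0))
    return np.array(out).round().astype(int)
  a=prof(np.linspace(-.02,.025,12),.105); b=prof(np.linspace(.011,.016,4),.080); c=prof(np.linspace(.022,.028,4),.080)
  print('e mm | card z105 BGR | jaws near tip R-B | jaws at edge R-B')
  for e,i,j,k in zip(range(-24,25,2),a,b,c): print(e,i,j[2]-j[0],k[2]-k[0])
E
```

```text
e mm | card z105 BGR | jaws near tip R-B | jaws at edge R-B
-24 [142  72  39] -87 -81
-22 [139  72  39] -86 -79
-20 [120  66  44] -85 -83
-18 [98 67 62] -20 -78
-16 [87 74 82] 117 -35
-14 [84 72 86] 144 50
-12 [100  71  72] 101 111
-10 [129  73  51] 5 101
-8 [137  73  42] -74 -9
-6 [108  71  55] -76 -71
-4 [73 70 67] -29 -57
-2 [53 68 52] 1 -13
0 [106 123 112] -1 -3
2 [158 170 173] 8 6
4 [152 150 149] 16 15
6 [124  89  77] -3 18
8 [88 56 51] -40 25
10 [77 57 62] -11 72
12 [84 72 83] 28 106
14 [97 79 88] 103 104
16 [120  82  73] 140 61
18 [135  76  50] 125 -31
20 [144  74  41] 19 -81
22 [144  73  39] -73 -83
24 [143  72  38] -86 -80
```

The card sits about 1.7 mm off the middle of the gap, so I nudge the clip to centre it and check again.

```bash
python3 -m jog '.02 0 .0008 0 0; .02 0 .0008 0 0; .02 0 0 0 0; .02 0 0 0 0; .02 0 0 0 0; .02 0 0 0 0; .02 0 0 0 0; .02 0 0 0 0'; python3 - <<'E'
from h import *
go([.5152,.2635,.034],20)
p=[.547,.1755,20]
y=np.array([-np.sin(np.radians(p[2])),np.cos(np.radians(p[2]))]); x=np.array([y[1],-y[0]])
im=shot('top','top8.png').astype(np.float32); C=cam('top')
E=np.arange(-24,25,.5)
def prof(along,z): return np.array([np.mean([cv2.getRectSubPix(im,(1,1),tuple(map(float,proj('top',[*(np.array(p[:2])+a*y+e*1e-3*x),z],C))))[0,0] for a in along],0) for e in E])
a=prof(np.linspace(-.02,.025,12),.105)[:,1]; b=prof(np.linspace(.011,.016,4),.08); b=np.clip(b[:,0]-b[:,2],40,None)-40
cen=lambda w,m:(E[m]*w[m]).sum()/w[m].sum()
print('card',cen(np.clip(a-100,0,None),abs(E)<10),'jaws',cen(b,E<0),cen(b,E>0))
k=shot('scene'); pts('scene','edge_left',.0615)
E
```

```text
time: 27.68
eef_pos: [0.5166, 0.2634, 0.0334]
eef_rot: [0.572, 0.82, -0.0, 0.0]
ft_force: [0.2, 0.3, -0.7]
gripper_width: 0.0259
grasp_force: 30.0
turn 0.2 shift mm [ 0.6 -1.2 -0.6] at [0.5166 0.2634 0.0334] toolyaw 20.2 t 27.68 w 0.0259 F [ 0.2  0.3 -0.7] j6 1.69
card 2.5054674281917895 jaws -12.159682180386785 17.83594249508611
scene edge_left 0.92 [282. 153.] [0.545 0.195 0.062]
scene edge_left 0.16 [347. 162.] [0.736 0.281 0.062]
```

```bash
python3 -c "
from cell import arm
print(arm.finish_job())"
```

```text
the job is handed in; nothing more can be done
None
```

The stand is upright, and I handed the job in with the arm still holding the small orange clip open and level around the card's left edge. The last pictures showed the card centred between the jaws to about 0.3 mm, with no sign of contact, but no verdict came back.

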